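Draw the soldering tile to the stop and weight it

TASK

Press your fingertips on the bare front part of the small grey soldering tile and draw it towards you out from under the blue hood of its tray until it sits hard against the front stop, bearing on the brittle tile firmly enough to grip it but never heavily. Then set the square pale steel block down gently, flat on the middle of the tile, so that it weighs it down there, and let go. Do not shift the other tools on the bench.

Things in the scene. Friction and masses are not known exactly. Their poses are not given: they have to be found in the camera images.
- tile_bay: Fixed low steel tray 190 x 130 mm (x = -107 to 83 mm). Origin at bench height; x to its closed rear end, away from the robot, y left, z up. The tile slides on a sprung aluminium bed, top at z = 22 mm unloaded, that gives way by up to 5 mm when pressed; how stiffly is not known. Dark rails beside it: inner faces y = +38, -40 mm, tops z = 24.5 mm.
- stop (a point): Top of the front stop's inner face, middle (tray x = -90, y = 0, z = 24.5 mm). The stop is a dark bar across the tray's front, 12 mm thick; the tile's top stands above it even when the bed is pressed right down.
- hood (a point): Middle of the front edge of the blue hood's top (tray x = 18, z = 37.5 mm; screw heads 1.2 mm more). The hood covers the tray from here to its closed rear end; nothing can reach behind the tile there.
- pad (a point): Top of the brass spring pad, 22 mm long, in the tray's right rail (tray x = -23, y = -37, z = 24.5 mm), its blue housing outside. It pushes the tile sideways against the left rail with about 9 N, so the tile drags (about 7 N, plus a fifth of the press, to move it) and stays where it is left; too light a touch on top slips over it.
- tile: Flat grey tile, 75 x 85 x 8 mm, loose, 50 g; cracks if fingers or block load it over 30 N. Origin: centre of underside, z up; its 85 mm length is its own y, along the tray's x. Starts 40 to 65 mm behind its place at the stop, front 45 to 70 mm bare, top 30 mm over the bench. At the stop its origin is at tray x = -47.5, y = 0 mm. Pressed with 14 to 20 N it follows the fingers.
- block: Plain square, pale (almost white) steel block, 64 x 64 x 19 mm, 0.6 kg, loose, flat on the bench; origin at the centre of its underside, sides along its x and y axes. Can be gripped across two sides from above.
- cutters: Bystander, to be left alone: blue-handled side cutters, 122 mm long, lying flat, 10 mm high; origin under its middle.
- tweezers: Bystander, to be left alone: steel tweezers, 126 mm long, lying flat, 10 mm high; origin under its middle.
- marker: Bystander, to be left alone: black and white marker pen, 135 mm long, lying, 16 mm high; origin under its middle.
- coil: Bystander, to be left alone: ring of coiled copper wire, 64 mm across, 10 mm high; origin under its middle.
- calipers: Bystander, to be left alone: steel calipers, 194 mm long, lying flat, 6 mm high; origin under its middle.
- chasing_hammer: Bystander, to be left alone: small hammer with a wooden handle, 198 mm long, lying, 29 mm high; origin under its middle.

How it is judged:
On the way, in this order (a step that is already met when the one before it is completed fails the run):
1. the fingers press on the tile and have drawn it at least 15 mm, the block not yet moved (contact force between the fingers and tile above 1 N and distance of tile from where it was at the start of the episode above 0.015 m and distance of block from where it was at the start of the episode below 0.01 m), for 0.1 s.
2. the tile is flat in the tray, home against the stop (within 2 mm), the block not yet moved (x of tile in the frame of tile_bay between -0.05 and -0.0455 m and y of tile in the frame of tile_bay between -0.004 and 0.004 m and z of tile in the frame of tile_bay between 0.0155 and 0.0245 m and angle between the z axis of tile and the z axis of tile_bay, either way round below 0.05 rad and angle between the y axis of tile and the x axis of tile_bay, either way round below 0.06 rad and distance of block from where it was at the start of the episode below 0.01 m), for 0.2 s.
At the end, for the whole second after the job is handed in: The tile lies flat in the tray within 2 mm of the front stop, and the block lies flat on the tile, its centre within 12 mm across and 14 mm along of the tile's centre, at rest and released (x of tile in the frame of tile_bay between -0.05 and -0.0455 m and y of tile in the frame of tile_bay between -0.004 and 0.004 m and z of tile in the frame of tile_bay between 0.0155 and 0.0245 m and angle between the z axis of tile and the z axis of tile_bay, either way round below 0.05 rad and angle between the y axis of tile and the x axis of tile_bay, either way round below 0.06 rad and x of block in the frame of tile between -0.012 and 0.012 m and y of block in the frame of tile between -0.014 and 0.014 m and z of block in the frame of tile between 0.0055 and 0.011 m and angle between the z axis of block and the z axis of tile, either way round below 0.06 rad and angle between block's own z axis and vertical below 0.1 rad and linear speed of each of block, tile below 0.01 m/s); the robot touches nothing.
It fails at once if the fingers load the tile with more than 30 N (contact force between the fingers and tile above 30 N).
It fails at once if the block loads the tile with more than 30 N (contact force between block and tile above 30 N).
It fails at once if one of the other tools (cutters, tweezers, marker, coil, calipers, hammer) shifts by more than 20 mm (distance of any of cutters, tweezers, marker, coil, calipers, chasing_hammer from where it was at the start of the episode above 0.02 m).
It also fails if it takes over 64 s, if anything falls off the work surface, if the arm or the gripper's body presses on something with over 40 N, if the wrist force passes 120 N, or if a joint passes its speed limit or range.

ROBOT

A 6-joint arm with a two-finger parallel gripper is mounted at the origin on a cart in front of the work surface, level with it; the furniture and walls round the work are solid. World frame = base frame: x ahead of the robot, y to its left, z up, the work surface at z = 0. Lengths are in m, angles in rad, forces in N, time in s.
With the tool pointing down it reaches from about 0.25 to 0.775 m from the base axis. Payload 4 kg.
Tool frame: the origin (TCP) lies at the very end of the fingers, on their centre line; the grasp point (between the pads) lies 19 mm behind it; z points along the fingers, y is the line along which they close (so a half turn about z gives the same grasp; the last joint's range is limited). The gripper opens to 94 mm and grips with 3 to 60 N. Pads are 16 mm wide; open, the fingers measure 119 mm over their backs; the gripper's body (75 mm by 177 mm) begins 78 mm behind the grasp point.
Start: joints at [1.132, 0.087, 1.371, -0, 1.684, -0.103], TCP at [0.181, 0.519, 0.206] pointing down, gripper open.
Joint ranges: [-3.1, 3.1], [-0.76, 2.03], [0.27, 2.55], [-1.08, 4.22], [0.17, 2.65], [-2.57, 2.57]. Speed limits (rad/s): [2.79, 2.79, 3.14, 3.14, 3.14, 3.14].

INTERFACE

Orientations are given as a rotation vector (axis times angle).
In Python, from plant import bot gives the robot as it stands.
- The arm moves only by the tool send_rows, never from a script. Its argument "rows" is a list of rows, each an object with "dp": the shift along the tool's x, y, z in cm, a list of three; "dr": the turn, a rotation vector about the tool's x, y, z in degrees, a list of three. In form: [{"dp": [dx, dy, dz], "dr": [rx, ry, rz]}, ...]. A call has 1 to 10 rows; each row is the pose to reach, as a shift and turn from the pose commanded when the call began, along the tool's axes at that moment; what a row does not reach only later rows make up. A row lasts 1/10 s, in which the tool goes at most 50 mm and 8.59 degrees, less where a joint would pass 70% of its speed; a pose out of reach is approached as far as the arm can. A call with a gripper value outside its range is refused whole. "fingers" is the opening, from -1 (shut) to 1 (fully open), set as the call begins (left out, the last holds). The fingers move at their own pace and stop on an object; "newtons" is the grip in N (left out, the last holds). Time passes only in rows, so rows that repeat a pose let the fingers close. It gives the time, the measured TCP pose, the force, the opening and the grip force at its end, in the units of the state.
- bot.sense(): the state, without advancing time (a new reading comes with each control period).
- bot.get_image(name): name is "side" or "top"; returns a dict with "frame" (420x560x3 uint8, blue, green, red), "mtx" (3x3 intrinsics, pixels), "extrinsics" (4x4, takes a point from camera to world coordinates). Camera axes: x right, y up, looking along -z (the intrinsics and any distortion apply to the point x, -y, -z); pixel columns grow to the right and rows downward; lengths in m; the calibration is good to about 2 mm. A picture is of the moment at which its call begins. There is no depth.
- bot.close_job(): hands the job in; it is judged then, once.
The state is a dict: "time_s": time; "joint_pos": joint angles; "joint_vel": joint speeds; "effort": joint torques, N m; "eef_pos": TCP position; "orientation": TCP orientation; "contact_force": force on the tool from outside, world axes, zero at the start; "moment": the same for the moment, N m; "width": finger opening in m; "grip_force": force on a finger pad.
Only numpy, scipy, OpenCV 4.12 (cv2) and the standard library are available. Lean on these libraries where they do the work, as an engineer would, in place of code of your own. Each camera call takes 0.05 s, during which the arm holds its last target. There are 200 camera calls.

## Working session

There is one attempt and no reset: what is moved stays moved. The work goes in short steps, Python scripts to look and compute and a tool call to move; the robot and the scene stay as the last step left them, time stands still between calls to the robot, and variables do not carry over. Pictures are saved under pics/ and viewed, at most 14 in all, crops included, and the job is handed in when it is done.

Besides the shell and the picture viewer there is one more tool, called after "Request:" as a command line: name --argument value ..., lists and objects as JSON in quotes. send_rows: Moves the arm, as the interface text tells. Its arguments: {"type":"object","properties":{"rows":{"type":"array","items":{"type":"object","properties":{"dp":{"type":"array","items":{"type":"number"}},"dr":{"type":"array","items":{"type":"number"}}}}},"fingers":{"type":"number"},"newtons":{"type":"number"}},"required":["rows"]}

```bash
ls; mkdir -p pics; python3 - <<'E'
from plant import bot
import cv2
s=bot.sense()
for k,v in s.items(): print(k,v)
for n in ("side","top"):
    d=bot.get_image(n); cv2.imwrite(f"pics/{n}0.png",d["frame"]); print(n,d["mtx"],d["extrinsics"],[k for k in d])
E
```

```text
pics
time_s 0.0
joint_pos [ 1.13191859e+00  8.79610279e-02  1.37225871e+00 -3.05979498e-05
  1.68360017e+00 -1.03098452e-01]
joint_vel [-1.43446377e-03  9.06596059e-04 -1.00044504e-03  5.29692448e-05
  4.44507285e-04  1.06071337e-03]
effort [ 2.04451262e-04 -3.40179420e+01 -3.02428687e+01  7.18986872e-02
  3.29064194e-02 -1.78091786e-04]
eef_pos [0.18100414 0.51877429 0.20429864]
orientation [-0.52487678 -3.096859    0.00338307]
contact_force [ 0.16298873  0.10080308 -0.05043204]
moment [-0.01007462  0.0155927   0.03182292]
grip_force 0.0
width 0.09379490917044571
side [[529.04101196   0.         280.75429218]
 [  0.         529.04101196 207.64438036]
 [  0.           0.           1.        ]] [[-0.9488594   0.15343238 -0.27590641  0.19094288]
 [-0.31567946 -0.45140738  0.8346124   1.13593775]
 [ 0.00351037  0.8790278   0.47675759  0.57369604]
 [ 0.          0.          0.          1.        ]] ['frame', 'mtx', 'extrinsics']
top [[435.01964914   0.         274.50304175]
 [  0.         435.01964914 206.63861578]
 [  0.           0.           1.        ]] [[-0.01967582  0.98512638 -0.17070112  0.32587465]
 [-0.9998057  -0.01918347  0.00453339  0.23848677]
 [ 0.00119132  0.17075715  0.98531243  0.89803054]
 [ 0.          0.          0.          1.        ]] ['frame', 'mtx', 'extrinsics']
```

View pics/top0.png

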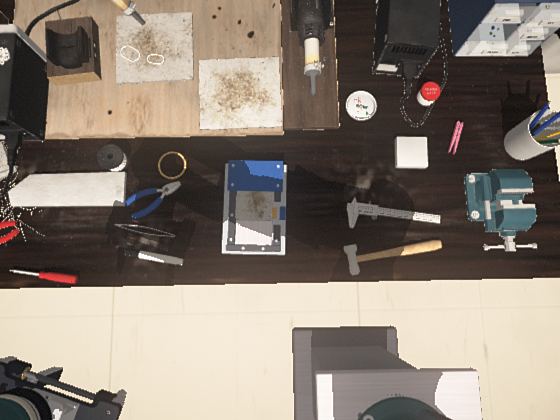

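View pics/side0.png

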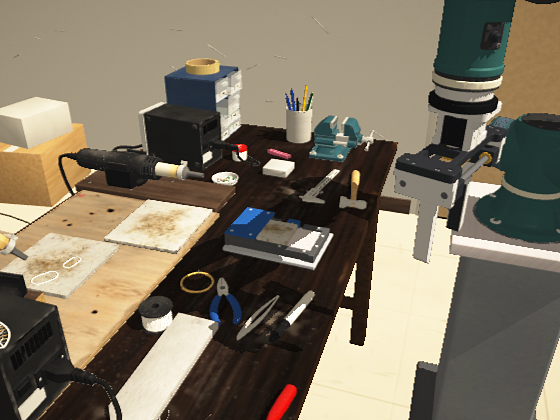

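The top view shows the tray at about (255,207), with the speckled tile at about (257,205) just in front of the blue hood, and the bare bed at (250,234). The pale block is at (411,152). The cutters, coil, tweezers and marker are to the left, and the calipers and hammer are at about (395,212) and (395,255). I'll zoom in on both views.

```bash
python3 - <<'E'
import cv2,numpy as np
t=cv2.imread("pics/top0.png"); s=cv2.imread("pics/side0.png")
a=cv2.resize(t[150:265,212:297],None,fx=4.6,fy=4.6,interpolation=cv2.INTER_CUBIC)
b=cv2.resize(s[195:275,215:340],None,fx=3,fy=3,interpolation=cv2.INTER_CUBIC)
c=cv2.resize(t[125:175,385:440],None,fx=5,fy=5,interpolation=cv2.INTER_CUBIC)
o=np.zeros((530,780,3),np.uint8); o[:a.shape[0],:a.shape[1]]=a[:530]; o[:240,400:775]=b; o[260:510,400:675]=c
cv2.imwrite("pics/crop0.png",o)
E
```

```text
(no output)
```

View pics/crop0.png

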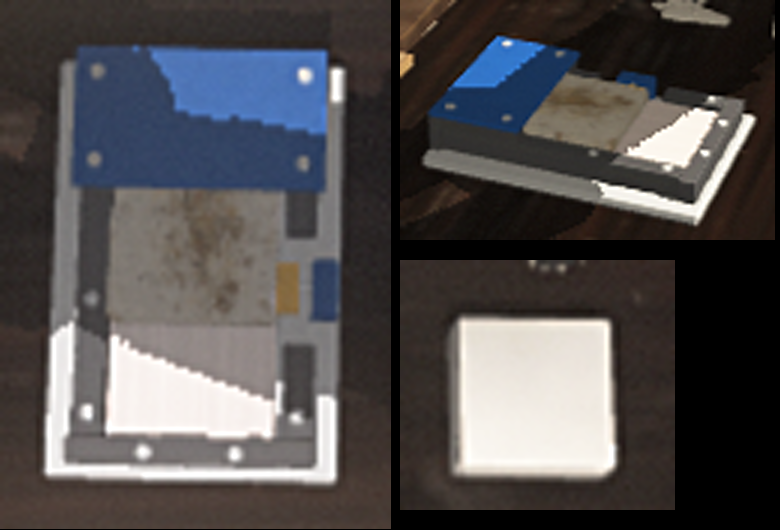

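```bash
cat > h.py <<'E'
import numpy as np, cv2
from plant import bot
from scipy.spatial.transform import Rotation as R
def ray(d,px,z):
    "pixel (col,row) -> world point on plane z"
    T=d["extrinsics"]; v=np.linalg.inv(d["mtx"])@np.array([px[0],px[1],1.]); v=T[:3,:3]@(v*[1,-1,-1])
    o=T[:3,3]; return o+v*(z-o[2])/v[2]
def proj(d,p):
    T=d["extrinsics"]; c=T[:3,:3].T@(np.array(p)-T[:3,3]); c=d["mtx"]@(c*[1,-1,-1]); return c[:2]/c[2]
E
python3 - <<'E'
from h import *
d=bot.get_image("top"); f=d["frame"]
cv=lambda u,v:(212+(u+.5)/4.6-.5,150+(v+.5)/4.6-.5)
for n,u,v,z in [("hoodFL",74,187,.0375),("hoodFR",325,192,.0375),("hoodRL",78,46,.0375),("hoodRR",328,51,.0375),
 ("stopinL",105,434,.0245),("stopinR",275,437,.0245),("stopoutL",65,463,.0245),("stopoutR",314,467,.0245),
 ("tileFL",106,324,.030),("tileFR",276,326,.030),("tileHL",108,190,.030),("tileHR",282,193,.03),
 ("padmid",288,289,.0245),("baseFL",45,480,0.005),("baseFR",336,484,0.005),("baseRL",62,62,.005),("baseRR",345,66,.005)]:
    print(n,np.round(ray(d,cv(u,v),z)*1000,1))
g=f[125:175,385:440]; m=(g.min(2)>120).astype(np.uint8)
c=max(cv2.findContours(m,0,2)[0],key=cv2.contourArea)
r=cv2.minAreaRect(c); b=cv2.boxPoints(r)+[385,125]; P=np.array([ray(d,p,.019) for p in b])
print("block",r,np.round(P*1000,1),P.mean(0),np.linalg.norm(np.roll(P,-1,0)-P,axis=1))
s=bot.get_image("side")
h=f
# blue hood in side view: centroid checks
print("proj block top centre side",proj(s,P.mean(0)))
np.save("m.npy",P)
E
```

```text
hoodFL [510.4 328.4  37.5]
hoodFR [506.  218.2  37.5]
hoodRL [574.4 326.6  37.5]
hoodRR [570.  215.5  37.5]
stopinL [402.7 316.4  24.5]
stopinR [400.  242.2  24.5]
stopoutL [390.5 333.9  24.5]
stopoutR [386.6 225.5  24.5]
tileFL [450.4 315.3  30. ]
tileFR [448.1 240.9  30. ]
tileHL [510.3 314.2  30. ]
tileHR [507.5 237.1  30. ]
padmid [465.3 235.3  24.5]
baseFL [384.5 344.9   5. ]
baseFR [380.2 215.6   5. ]
baseRL [576.3 337.3   5. ]
baseRR [571.9 206.9   5. ]
block ((26.5, 27.5), (31.0, 31.0), 90.0) [[622.3 -24.8  19. ]
 [621.  -90.2  19. ]
 [553.7 -84.9  19. ]
 [554.9 -20.3  19. ]] [ 0.58797097 -0.05504411  0.019     ] [0.06543982 0.06755215 0.06461839 0.0675018 ]
proj block top centre side [279.70916532 164.74054328]
```

```bash
cat >> h.py <<'E'
PSI=np.radians(-2.2); TO=np.array([.4907,.2758,0])
def tray(x,y,z): # tray mm -> world m
    return TO+R.from_euler('z',PSI).apply([x/1000,y/1000,z/1000])
def intray(p): return R.from_euler('z',-PSI).apply(np.array(p)-TO)*1000
def delta(p,yaw,s=None):
    "tool-frame dp (cm), dr (deg) to reach p pointing down, tool y at angle yaw+90deg (mod half turn)"
    s=s or bot.sense(); Rc=R.from_rotvec(s["orientation"]); best=None
    for k in (0,np.pi):
        a=yaw+k; y=np.array([-np.sin(a),np.cos(a),0]); z=np.array([0,0,-1.]); x=np.cross(y,z)
        dr=(Rc.inv()*R.from_matrix(np.stack([x,y,z],1))).as_rotvec(degrees=True)
        if best is None or np.linalg.norm(dr)<np.linalg.norm(best): best=dr
    return np.round(Rc.inv().apply(np.array(p)-s["eef_pos"])*100,2),np.round(best,1)
E
python3 - <<'E'
from h import *
print(delta(tray(-18,0,90),PSI)); print(R.from_rotvec(bot.sense()["orientation"]).as_matrix().round(2))
E
```

```text
(array([-35.52, -13.27,  11.49]), array([ -0.1,  -0. , -17. ]))
[[-0.94  0.33 -0.  ]
 [ 0.33  0.94 -0.  ]
 [ 0.   -0.   -1.  ]]
```

Request:
send_rows --rows '[{"dp": [-35.5,-13.3,11.5],"dr": [0,0,-17]},{"dp": [-35.5,-13.3,11.5],"dr": [0,0,-17]},{"dp": [-35.5,-13.3,11.5],"dr": [0,0,-17]},{"dp": [-35.5,-13.3,11.5],"dr": [0,0,-17]},{"dp": [-35.5,-13.3,11.5],"dr": [0,0,-17]},{"dp": [-35.5,-13.3,11.5],"dr": [0,0,-17]},{"dp": [-35.5,-13.3,11.5],"dr": [0,0,-17]},{"dp": [-35.5,-13.3,11.5],"dr": [0,0,-17]},{"dp": [-35.5,-13.3,11.5],"dr": [0,0,-17]},{"dp": [-35.5,-13.3,11.5],"dr": [0,0,-17]}]' --fingers -1 --newtons 10

```text
time_s: 1.2
eef_pos: [0.4727, 0.2757, 0.0895]
orientation: [-0.066, -3.139, 0.001]
contact_force: [0.1, -0.3, -0.3]
width: 0.0174
grip_force: 0.0
```

```bash
python3 - <<'E'
from h import *
s=bot.sense(); print(s["time_s"],s["eef_pos"],s["width"],s["contact_force"],s["joint_pos"])
print(delta(tray(-18,0,36),PSI))
for n in ("top","side"): cv2.imwrite(f"pics/{n}1.png",bot.get_image(n)["frame"])
a=cv2.imread("pics/top1.png")[140:270,200:310]; b=cv2.imread("pics/side1.png")[120:290,200:360]
o=np.zeros((510,750,3),np.uint8); o[:390,:330]=cv2.resize(a,(330,390)); o[:425,340:740]=cv2.resize(b,(400,425)); cv2.imwrite("pics/c1.png",o)
E
```

```text
1.2 [0.47269546 0.27570572 0.08947916] 0.01739762445367053 [ 0.11199355 -0.27331655 -0.28404651] [ 4.24006102e-01  1.34334922e-01  1.55157759e+00  6.23981948e-04
  1.45794377e+00 -1.10490308e+00]
(array([-0.01,  0.08,  5.35]), array([-0. , -0.1, -0.2]))
```

View pics/c1.png

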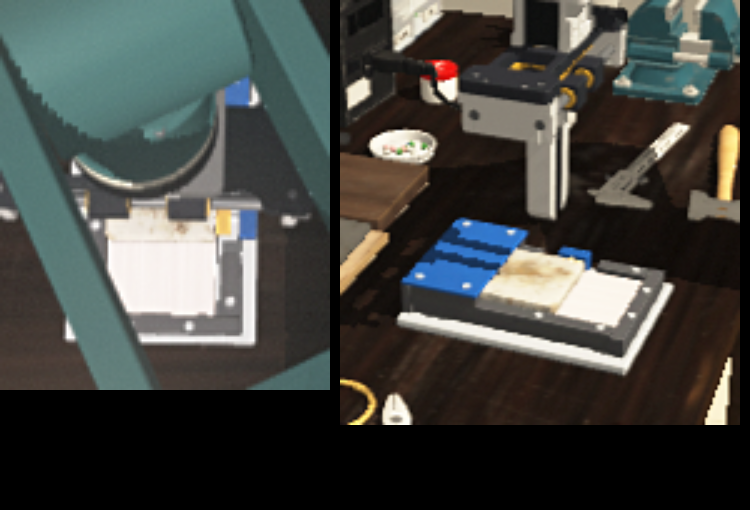

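The crop shows the closed fingers (about (545,215)) above the tile, whose front edge is at about (570,300) in the side part. I'll descend.

Request:
send_rows --rows '[{"dp": [0,0.1,2.5]},{"dp": [0,0.1,4.5]},{"dp": [0,0.1,5.4]},{"dp": [0,0.1,5.4]},{"dp": [0,0.1,5.4]}]'

```text
invalid input at $.rows[0]: expected keys dp, dr
```

Request:
send_rows --rows '[{"dp": [0,0,0.1]},{"dp": [0,0,0.2]},{"dp": [0,0,0.3]},{"dp": [0,0,0.4]},{"dp": [0,0,0.5]},{"dp": [0,0,0.5]}]'

```text
invalid input at $.rows[0]: expected keys dp, dr
```

Request:
send_rows --rows '[{"dp": [0,0.1,2.5],"dr": [0,0,0]},{"dp": [0,0.1,4.5],"dr": [0,0,0]},{"dp": [0,0.1,5.4],"dr": [0,0,0]},{"dp": [0,0.1,5.4],"dr": [0,0,0]},{"dp": [0,0.1,5.4],"dr": [0,0,0]}]'

```text
time_s: 1.8
eef_pos: [0.4727, 0.2788, 0.0376]
orientation: [0.059, 3.14, 0.001]
contact_force: [0.4, -0.6, -0.8]
width: 0.0007
grip_force: 0.0
```

Request:
send_rows --rows '[{"dp": [0,0,0.1],"dr": [0,0,0]},{"dp": [0,0,0.2],"dr": [0,0,0]},{"dp": [0,0,0.3],"dr": [0,0,0]},{"dp": [0,0,0.4],"dr": [0,0,0]},{"dp": [0,0,0.5],"dr": [0,0,0]},{"dp": [0,0,0.5],"dr": [0,0,0]},{"dp": [0,0,0.5],"dr": [0,0,0]}]'

```text
time_s: 2.5
eef_pos: [0.4726, 0.2777, 0.0314]
orientation: [-0.062, -3.141, -0.0]
contact_force: [0.2, 0.5, -0.1]
width: 0.0004
grip_force: 0.0
```

Request:
send_rows --rows '[{"dp": [0,0,0.05],"dr": [0,0,0]},{"dp": [0,0,0.1],"dr": [0,0,0]},{"dp": [0,0,0.1],"dr": [0,0,0]},{"dp": [0,0,0.1],"dr": [0,0,0]}]'

```text
time_s: 2.9
eef_pos: [0.4727, 0.2778, 0.0305]
orientation: [0.061, 3.141, 0.0]
contact_force: [0.6, -0.1, 1.1]
width: 0.0007
grip_force: 0.2
```

Request:
send_rows --rows '[{"dp": [0,0,0.05],"dr": [0,0,0]},{"dp": [0,0,0.1],"dr": [0,0,0]},{"dp": [0,0,0.1],"dr": [0,0,0]},{"dp": [0,0,0.1],"dr": [0,0,0]}]'

```text
time_s: 3.3
eef_pos: [0.4728, 0.2778, 0.0304]
orientation: [0.061, 3.14, 0.0]
contact_force: [-1.0, -0.4, 4.9]
width: 0.0004
grip_force: 2.7
```

Request:
send_rows --rows '[{"dp": [0,0,0.05],"dr": [0,0,0]},{"dp": [0,0,0.1],"dr": [0,0,0]},{"dp": [0,0,0.15],"dr": [0,0,0]},{"dp": [0,0,0.15],"dr": [0,0,0]},{"dp": [0,0,0.15],"dr": [0,0,0]}]'

```text
time_s: 3.8
eef_pos: [0.473, 0.2778, 0.0297]
orientation: [0.061, 3.14, 0.0]
contact_force: [-2.6, -2.1, 8.8]
width: 0.0005
grip_force: 4.2
```

Request:
send_rows --rows '[{"dp": [0,0,0.07],"dr": [0,0,0]},{"dp": [0,0,0.14],"dr": [0,0,0]},{"dp": [0,0,0.2],"dr": [0,0,0]},{"dp": [0,0,0.2],"dr": [0,0,0]},{"dp": [0,0,0.2],"dr": [0,0,0]}]'

```text
time_s: 4.3
eef_pos: [0.4733, 0.2778, 0.0283]
orientation: [0.061, 3.139, 0.0]
contact_force: [-3.2, -2.9, 10.0]
width: 0.0005
grip_force: 5.3
```

Request:
send_rows --rows '[{"dp": [0,0,0.07],"dr": [0,0,0]},{"dp": [0,0,0.14],"dr": [0,0,0]},{"dp": [0,0,0.2],"dr": [0,0,0]},{"dp": [0,0,0.2],"dr": [0,0,0]},{"dp": [0,0,0.2],"dr": [0,0,0]}]'

```text
time_s: 4.8
eef_pos: [0.4736, 0.2777, 0.027]
orientation: [0.061, 3.138, 0.0]
contact_force: [-3.5, -3.1, 12.5]
width: 0.0007
grip_force: 6.4
```

Request:
send_rows --rows '[{"dp": [0,0,0.1],"dr": [0,0,0]},{"dp": [0,0,0.2],"dr": [0,0,0]},{"dp": [0,0,0.3],"dr": [0,0,0]},{"dp": [0,0,0.3],"dr": [0,0,0]},{"dp": [0,0,0.3],"dr": [0,0,0]}]'

```text
time_s: 5.3
eef_pos: [0.4739, 0.2777, 0.0253]
orientation: [0.061, 3.138, 0.001]
contact_force: [-4.8, -4.0, 18.3]
width: 0.001
grip_force: 9.0
```

Request:
send_rows --rows '[{"dp": [0.15,0,0],"dr": [0,0,0]},{"dp": [0.3,0,0],"dr": [0,0,0]},{"dp": [0.45,0,0],"dr": [0,0,0]},{"dp": [0.6,0,0],"dr": [0,0,0]},{"dp": [0.75,0,0],"dr": [0,0,0]},{"dp": [0.9,0,0],"dr": [0,0,0]},{"dp": [1.0,0,0],"dr": [0,0,0]}]'

```text
time_s: 6.0
eef_pos: [0.4706, 0.2779, 0.0262]
orientation: [0.062, 3.123, 0.002]
contact_force: [8.7, -4.6, 10.5]
width: 0.0002
grip_force: 5.2
```

```bash
cat >> h.py <<'E'
def look(n,boxes=((140,270,200,310),(120,290,200,360))):
    ims=[bot.get_image(k)["frame"] for k in ("top","side")]
    for k,i in zip(("top","side"),ims): cv2.imwrite(f"pics/{k}{n}.png",i)
    c=[i[b[0]:b[1],b[2]:b[3]] for i,b in zip(ims,boxes)]
    c=[cv2.resize(i,None,fx=3,fy=3,interpolation=cv2.INTER_CUBIC) for i in c]
    o=np.zeros((max(i.shape[0] for i in c),sum(i.shape[1] for i in c),3),np.uint8); x=0
    for i in c: o[:i.shape[0],x:x+i.shape[1]]=i; x+=i.shape[1]
    print(o.shape); cv2.imwrite(f"pics/c{n}.png",o[:600,:800])
E
python3 -c "
from h import *
s=bot.sense();print(intray(s['eef_pos']),s['contact_force']);look(2)"
```

```text
[-20.20990859   1.33775238  26.24646551] [ 8.71000002 -4.6313907  10.49667834]
(510, 810, 3)
```

View pics/c2.png

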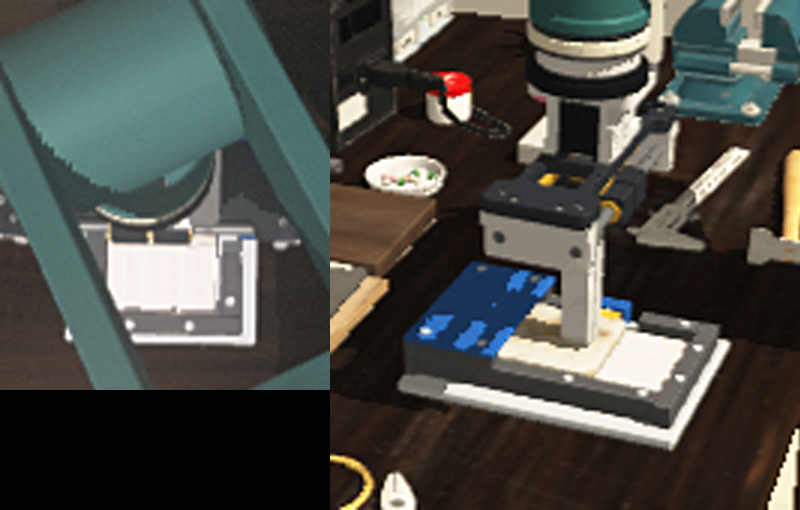

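The side crop shows the fingers (about (580,340)) resting on the tile. The arm is compliant: a 10 mm command moved the tool 3 mm, and the press fell to 10 N. I'll press more and keep drawing.

Request:
send_rows --rows '[{"dp": [0.0,0,0.1],"dr": [0,0,0]},{"dp": [0.0,0,0.2],"dr": [0,0,0]},{"dp": [0.0,0,0.3],"dr": [0,0,0]},{"dp": [0,0,0.3],"dr": [0,0,0]},{"dp": [0,0,0.3],"dr": [0,0,0]}]'

```text
time_s: 6.6
eef_pos: [0.4702, 0.2779, 0.0252]
orientation: [0.062, 3.124, 0.002]
contact_force: [4.5, -6.5, 20.5]
width: 0.0005
grip_force: 10.0
```

Request:
send_rows --rows '[{"dp": [0.1,0,0.05],"dr": [0,0,0]},{"dp": [0.2,0,0.1],"dr": [0,0,0]},{"dp": [0.3,0,0.1],"dr": [0,0,0]},{"dp": [0.4,0,0.1],"dr": [0,0,0]},{"dp": [0.5,0,0.1],"dr": [0,0,0]},{"dp": [0.5,0,0.1],"dr": [0,0,0]}]'

```text
time_s: 7.2
eef_pos: [0.4688, 0.278, 0.0253]
orientation: [0.062, 3.115, 0.003]
contact_force: [9.7, -7.3, 17.9]
width: 0.0003
grip_force: 8.9
```

Request:
send_rows --rows '[{"dp": [0.1,-0.1,0],"dr": [0,0,0]},{"dp": [0.2,-0.2,0.0],"dr": [0,0,0]},{"dp": [0.3,-0.3,0.0],"dr": [0,0,0]},{"dp": [0.4,-0.4,0.05],"dr": [0,0,0]},{"dp": [0.5,-0.4,0.05],"dr": [0,0,0]},{"dp": [0.5,-0.4,0.05],"dr": [0,0,0]}]'

```text
time_s: 7.8
eef_pos: [0.463, 0.2781, 0.0252]
orientation: [0.062, 3.116, 0.015]
contact_force: [8.3, 0.6, 17.9]
width: 0.0003
grip_force: 9.0
```

Request:
send_rows --rows '[{"dp": [0.12,0,0],"dr": [0,0,0]},{"dp": [0.24,0,0.0],"dr": [0,0,0]},{"dp": [0.36,0,0.0],"dr": [0,0,0]},{"dp": [0.48,0,0],"dr": [0,0,0]},{"dp": [0.6,0,0],"dr": [0,0,0]},{"dp": [0.72,0,0],"dr": [0,0,0]},{"dp": [0.84,0,0],"dr": [0,0,0]},{"dp": [1.0,0,0],"dr": [0,0,0]},{"dp": [1.0,0,0],"dr": [0,0,0]}]'

```text
time_s: 8.7
eef_pos: [0.453, 0.2785, 0.0252]
orientation: [0.061, 3.116, 0.015]
contact_force: [8.4, 0.3, 18.2]
width: 0.0006
grip_force: 9.1
```

```bash
python3 -c "
from h import *
s=bot.sense();print(intray(s['eef_pos']),s['contact_force']);look(3)"
```

```text
[-37.75013593   1.23508883  25.22332104] [ 8.41679129  0.28342194 18.24406727]
(510, 810, 3)
```

View pics/c3.png

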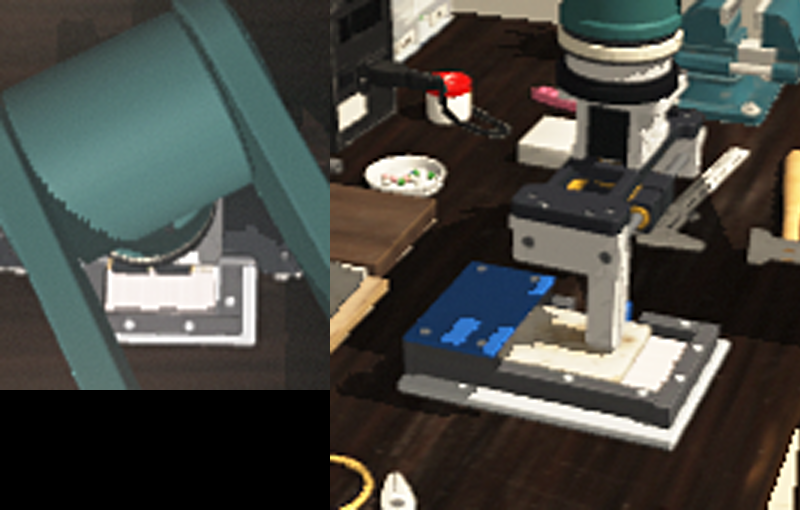

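The tile is following: its front-left corner moved from about (597,372) to about (620,380) in the crop. Continuing.

Request:
send_rows --rows '[{"dp": [0.15,0,0],"dr": [0,0,0]},{"dp": [0.3,0,0.0],"dr": [0,0,0]},{"dp": [0.45,0,0.0],"dr": [0,0,0]},{"dp": [0.6,0,0],"dr": [0,0,0]},{"dp": [0.75,0,0],"dr": [0,0,0]},{"dp": [0.9,0,0],"dr": [0,0,0]},{"dp": [1.05,0,0],"dr": [0,0,0]},{"dp": [1.2,0,0],"dr": [0,0,0]},{"dp": [1.35,0,0],"dr": [0,0,0]},{"dp": [1.5,0,0],"dr": [0,0,0]}]'

```text
time_s: 9.8
eef_pos: [0.4384, 0.2791, 0.0252]
orientation: [0.061, 3.116, 0.015]
contact_force: [8.7, 0.9, 18.4]
width: 0.0003
grip_force: 9.1
```

Request:
send_rows --rows '[{"dp": [0.15,0,0],"dr": [0,0,0]},{"dp": [0.3,0,0.0],"dr": [0,0,0]},{"dp": [0.45,0,0.0],"dr": [0,0,0]},{"dp": [0.6,0,0],"dr": [0,0,0]},{"dp": [0.75,0,0],"dr": [0,0,0]},{"dp": [0.9,0,0],"dr": [0,0,0]},{"dp": [1.0,0,0],"dr": [0,0,0]},{"dp": [1.0,0,0],"dr": [0,0,0]}]'

```text
time_s: 10.6
eef_pos: [0.4283, 0.2795, 0.0252]
orientation: [0.061, 3.116, 0.015]
contact_force: [8.6, -0.2, 18.4]
width: 0.0006
grip_force: 9.4
```

Request:
send_rows --rows '[{"dp": [0.1,0,0],"dr": [0,0,0]},{"dp": [0.2,0,0.0],"dr": [0,0,0]},{"dp": [0.3,0,0.0],"dr": [0,0,0]},{"dp": [0.4,0,0],"dr": [0,0,0]},{"dp": [0.5,0,0],"dr": [0,0,0]},{"dp": [0.5,0,0],"dr": [0,0,0]}]'

```text
time_s: 11.2
eef_pos: [0.4236, 0.2797, 0.0252]
orientation: [0.061, 3.115, 0.015]
contact_force: [9.0, 0.0, 17.7]
width: 0.0003
grip_force: 9.2
```

Request:
send_rows --rows '[{"dp": [0.1,0,0],"dr": [0,0,0]},{"dp": [0.2,0,0.0],"dr": [0,0,0]},{"dp": [0.3,0,0.0],"dr": [0,0,0]},{"dp": [0.4,0,0],"dr": [0,0,0]},{"dp": [0.4,0,0],"dr": [0,0,0]}]'

```text
time_s: 11.7
eef_pos: [0.4212, 0.2798, 0.0253]
orientation: [0.061, 3.112, 0.016]
contact_force: [12.8, 0.3, 15.7]
width: 0.0002
grip_force: 7.7
```

Request:
send_rows --rows '[{"dp": [0.1,0,0.05],"dr": [0,0,0]},{"dp": [0.2,0,0.05],"dr": [0,0,0]},{"dp": [0.2,0,0.05],"dr": [0,0,0]},{"dp": [0.2,0,0.05],"dr": [0,0,0]}]'

```text
time_s: 12.1
eef_pos: [0.42, 0.2799, 0.0253]
orientation: [0.062, 3.11, 0.016]
contact_force: [14.5, 0.1, 16.9]
width: 0.0002
grip_force: 8.2
```

```bash
python3 -c "
from h import *
s=bot.sense();print(intray(s['eef_pos']),s['contact_force']);look(4)"
```

```text
[-70.8244069    1.39917093  25.25025615] [14.51071532  0.05967458 16.93049563]
(510, 810, 3)
```

View pics/c4.png

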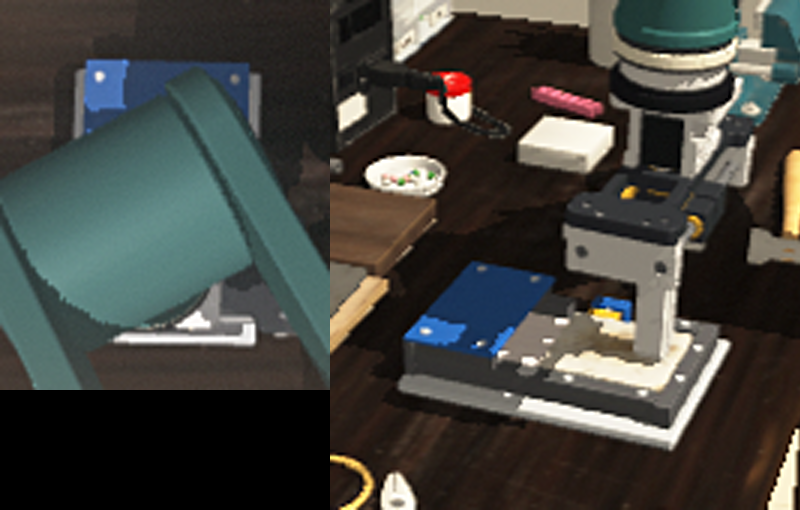

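The side view shows the tile's front edge at the front stop (about (665,385)) and its rear edge clear of the hood. The resistance rose to 14.5 N. I'll lift off and check from above, on the way to the block.

Request:
send_rows --rows '[{"dp": [0,0,-0.3],"dr": [0,0,0]},{"dp": [0,0,-0.6],"dr": [0,0,0]},{"dp": [0,0,-0.9],"dr": [0,0,0]},{"dp": [0,0,-1.2],"dr": [0,0,0]},{"dp": [0,0,-2],"dr": [0,0,0]},{"dp": [0,0,-5],"dr": [0,0,0]},{"dp": [0,0,-9],"dr": [0,0,0]},{"dp": [0,0,-12],"dr": [0,0,0]},{"dp": [0,0,-12],"dr": [0,0,0]}]'

```text
time_s: 13.1
eef_pos: [0.4079, 0.2773, 0.1401]
orientation: [0.061, 3.136, 0.005]
contact_force: [0.0, -0.1, -0.1]
width: 0.0006
grip_force: 0.0
```

```bash
python3 -c "
from h import *
print(delta([.590,-.056,.12],np.radians(-1.5)))"
```

```text
(array([-19.48, -32.61,   2.  ]), array([ 0.2,  0.3, -0.7]))
```

Request:
send_rows --rows '[{"dp": [-19.5,-32.6,2],"dr": [0.2,0.3,-0.7]},{"dp": [-19.5,-32.6,2],"dr": [0.2,0.3,-0.7]},{"dp": [-19.5,-32.6,2],"dr": [0.2,0.3,-0.7]},{"dp": [-19.5,-32.6,2],"dr": [0.2,0.3,-0.7]},{"dp": [-19.5,-32.6,2],"dr": [0.2,0.3,-0.7]},{"dp": [-19.5,-32.6,2],"dr": [0.2,0.3,-0.7]},{"dp": [-19.5,-32.6,2],"dr": [0.2,0.3,-0.7]},{"dp": [-19.5,-32.6,2],"dr": [0.2,0.3,-0.7]},{"dp": [-19.5,-32.6,2],"dr": [0.2,0.3,-0.7]},{"dp": [-19.5,-32.6,2],"dr": [0.2,0.3,-0.7]}]' --fingers 1

```text
time_s: 14.1
eef_pos: [0.5869, -0.0568, 0.1134]
orientation: [-0.044, -3.131, 0.002]
contact_force: [-0.2, 0.5, 0.2]
width: 0.0771
grip_force: 0.0
```

```bash
python3 -c "
from h import *
print(delta([.590,-.056,.03],np.radians(-1.5)))
look(5,((150,265,212,297),(120,290,220,380)))"
```

```text
(array([-0.39,  0.1 ,  8.34]), array([-0.1, -0.6, -0.1]))
(510, 735, 3)
```

View pics/c5.png

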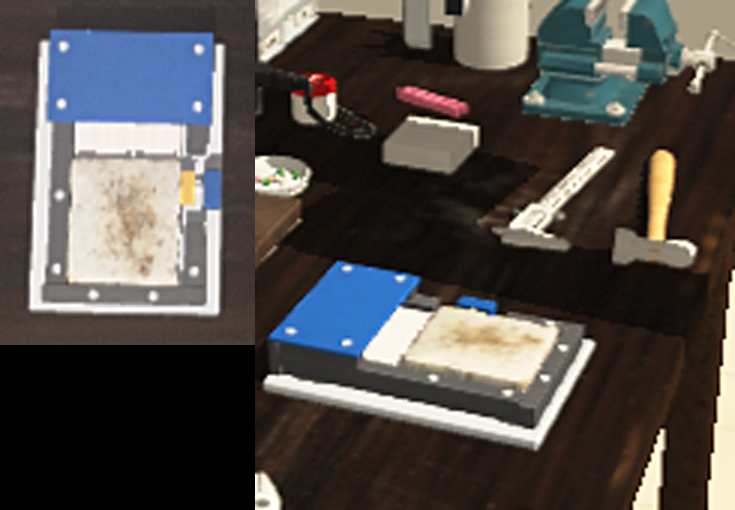

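The tile appears home: in the top crop its front edge (row about 283) meets the stop bar. I'll check that with numbers, and refine the tray and tile positions for placing.

```bash
python3 - <<'E'
from h import *
d=bot.get_image("top"); g=cv2.cvtColor(d["frame"],cv2.COLOR_BGR2GRAY).astype(float)
for y in (-25,-10,10,25):
    c=int(round(proj(d,tray(-60,y,30))[0]))
    col=g[:,c-1:c+2].mean(1)
    r0=int(proj(d,tray(-90,y,30))[1]); r1=int(proj(d,tray(-5,y,30))[1])
    print(y,c,"front",r0-4,col[r0-4:r0+9].astype(int),"rear",r1-4,col[r1-4:r1+5].astype(int),
      "pred front,rear rows",proj(d,tray(-90,y,30))[1].round(2),proj(d,tray(-5,y,30))[1].round(2),"stopout",proj(d,tray(-102,y,24.5))[1].round(2))
r=int(proj(d,tray(-70,0,30))[1]); c0=int(proj(d,tray(-70,38,30))[0]); c1=int(proj(d,tray(-70,-37,30))[0])
print(r,c0-4,g[r-1:r+2,c0-4:c0+5].mean(0).astype(int),c1-4,g[r-1:r+2,c1-4:c1+7].mean(0).astype(int),proj(d,tray(-70,38,30))[0],proj(d,tray(-70,-37,30))[0])
print(delta([.590,-.056,.03],np.radians(-1.5)),bot.sense()["width"])
E
```

```text
-25 266 front 240 [230 233 237 238 234 141 111 117 119 120 114 128 237] rear 198 [242 246 250 170 134 170 211 218 219] pred front,rear rows 244.58 202.67 stopout 250.81
-10 258 front 240 [175 205 230 238 226 140 114 117 119 120 130 167 236] rear 198 [243 246 173 134 132 204 218 216 216] pred front,rear rows 244.44 202.54 stopout 250.67
10 248 front 240 [227 227 238 248 181 128 116 118 119 117 118 187 235] rear 198 [243 245 250 169 136 199 209 214 211] pred front,rear rows 244.25 202.35 stopout 250.48
25 241 front 240 [234 236 242 249 155 114 129 166 181 146 120 195 240] rear 198 [244 249 170 132 138 190 212 216 218] pred front,rear rows 244.11 202.21 stopout 250.34
234 230 [113 114 113 114 158 236 232 232 233] 267 [226 220 225 228 180 235 164 112 114 118 118] 234.12151178521086 271.5570406619264
(array([-0.3 , -0.03,  8.53]), array([-0.1, -0.4,  0.1])) 0.08929318267067711
```

The tile is home: its front edge is at row 244.5 (244.4 predicted at the stop), and its rear edge is at about 202.5. Now the block.

Request:
send_rows --rows '[{"dp": [-0.3,0,3],"dr": [0,-0.4,0]},{"dp": [-0.3,0,6],"dr": [0,-0.4,0]},{"dp": [-0.3,0,8.5],"dr": [0,-0.4,0]},{"dp": [-0.3,0,8.5],"dr": [0,-0.4,0]},{"dp": [-0.3,0,8.5],"dr": [0,-0.4,0]}]'

```text
time_s: 14.75
eef_pos: [0.5908, -0.0562, 0.0313]
orientation: [0.04, 3.14, -0.005]
contact_force: [-0.3, 0.2, 0.7]
width: 0.0937
grip_force: 0.0
```

```bash
python3 -c "
from h import *
s=bot.sense();print(s['width'],s['contact_force'],s['eef_pos'],delta([.590,-.056,.005],np.radians(-1.5)))
look(6,((110,190,350,480),(120,220,220,360)))"
```

```text
0.09372347957286717 [-0.33804206  0.24123687  0.67943861] [ 0.59082356 -0.05623704  0.03130113] (array([0.09, 0.03, 2.63]), array([-0.2,  0.1,  0.1]))
(300, 810, 3)
```

View pics/c6.png

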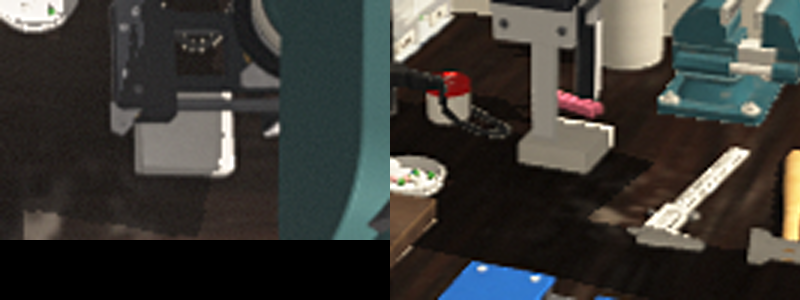

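The fingers straddle the block: the near finger's tip is at about (550,138) in the crop, in front of the block. I'll descend and grip.

Request:
send_rows --rows '[{"dp": [0.1,0,0.6],"dr": [0,0,0]},{"dp": [0.1,0,1.2],"dr": [0,0,0]},{"dp": [0.1,0,1.8],"dr": [0,0,0]},{"dp": [0.1,0,2.3],"dr": [0,0,0]},{"dp": [0.1,0,2.6],"dr": [0,0,0]},{"dp": [0.1,0,2.6],"dr": [0,0,0]}]'

```text
time_s: 15.45
eef_pos: [0.5897, -0.0574, 0.004]
orientation: [0.042, 3.141, -0.005]
contact_force: [0.3, 0.7, 0.3]
width: 0.0942
grip_force: 0.0
```

Request:
send_rows --rows '[{"dp": [0,0,0],"dr": [0,0,0]},{"dp": [0,0,0],"dr": [0,0,0]},{"dp": [0,0,0],"dr": [0,0,0]},{"dp": [0,0,0],"dr": [0,0,0]},{"dp": [0,0,0],"dr": [0,0,0]},{"dp": [0,0,0],"dr": [0,0,0]},{"dp": [0,0,0],"dr": [0,0,0]}]' --fingers -1 --newtons 35

```text
time_s: 16.15
eef_pos: [0.5903, -0.0566, 0.0052]
orientation: [0.042, 3.139, -0.003]
contact_force: [0.4, 2.9, 2.0]
width: 0.0634
grip_force: 35.0
```

Request:
send_rows --rows '[{"dp": [0,0,-0.5],"dr": [0,0,0]},{"dp": [0,0,-1.5],"dr": [0,0,0]},{"dp": [0,0,-3],"dr": [0,0,0]},{"dp": [0,0,-5],"dr": [0,0,0]},{"dp": [0,0,-7],"dr": [0,0,0]},{"dp": [0,0,-9],"dr": [0,0,0]},{"dp": [0,0,-10],"dr": [0,0,0]},{"dp": [0,0,-10],"dr": [0,0,0]}]'

```text
time_s: 16.95
eef_pos: [0.5915, -0.0577, 0.1077]
orientation: [0.042, 3.135, -0.007]
contact_force: [0.8, -0.1, -6.4]
width: 0.0639
grip_force: 35.0
```

```bash
python3 -c "
from h import *
s=bot.sense();print(s['width'],s['contact_force'],s['grip_force'],s['eef_pos'],delta(tray(-47.5,0,100),PSI))
look(7,((110,190,350,480),(90,220,220,360)))"
```

```text
0.06390578141998149 [ 0.81944536 -0.11113387 -6.40152183] 34.96783912181854 [ 0.59147679 -0.05768365  0.10768496] (array([15.73, 33.12,  0.51]), array([-0.3,  0.4,  0.7]))
(390, 810, 3)
```

View pics/c7.png

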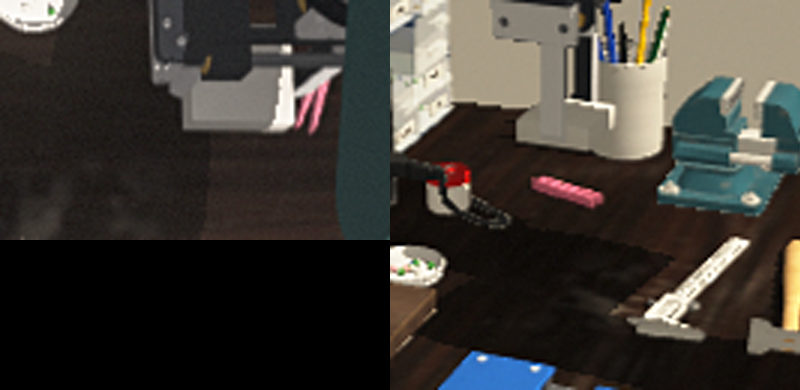

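The block is lifted level, the finger is centred on its side face, and the grip is 35 N. I'll carry it over the tile.

Request:
send_rows --rows '[{"dp": [0.9,2,0],"dr": [0,0,0]},{"dp": [2.5,5.3,0],"dr": [0,0,0]},{"dp": [4.2,8.9,0],"dr": [0,0,0]},{"dp": [6,12.6,0],"dr": [0,0,0.3]},{"dp": [7.9,16.6,0],"dr": [0,0,0.7]},{"dp": [9.8,20.6,0],"dr": [0,0.2,0.7]},{"dp": [11.6,24.5,0],"dr": [-0.2,0.3,0.7]},{"dp": [13.4,28.2,0.2],"dr": [-0.3,0.4,0.7]},{"dp": [14.8,31.2,0.4],"dr": [-0.3,0.4,0.7]},{"dp": [15.7,33.1,0.5],"dr": [-0.3,0.4,0.7]}]'

```text
time_s: 18.05
eef_pos: [0.4395, 0.2796, 0.0966]
orientation: [-0.058, -3.132, -0.002]
contact_force: [0.1, -0.3, -6.7]
width: 0.0634
grip_force: 35.0
```

Request:
send_rows --rows '[{"dp": [0,0,0],"dr": [0,0,0]},{"dp": [0,0,0],"dr": [0,0,0]},{"dp": [0,0,0],"dr": [0,0,0]}]'

```text
time_s: 18.35
eef_pos: [0.442, 0.277, 0.0977]
orientation: [-0.062, -3.135, -0.001]
contact_force: [-0.2, -0.2, -6.9]
width: 0.0637
grip_force: 35.0
```

```bash
python3 -c "
from h import *
s=bot.sense();print(s['width'],s['contact_force'],s['grip_force'],s['eef_pos'],intray(s['eef_pos']),delta(tray(-47.5,0,45),PSI))
look(8,((150,275,200,310),(120,290,210,360)))
d=bot.get_image('side'); t=bot.get_image('top')
for x,y in ((-1,1),(-1,-1),(1,1),(1,-1)):
    for zz in (-5,14):
        p=s['eef_pos']+R.from_euler('z',PSI).apply([x*.032,y*.032,zz/1000]); print(x,y,zz,proj(d,p).round(1),proj(t,p).round(1))
"
```

```text
0.06371396222196653 [-0.16775643 -0.2310462  -6.88855416] 34.967857003211975 [0.44195197 0.27700174 0.0977258 ] [-48.75823552  -0.67047598  97.72580338] (array([-0.16,  0.06,  5.27]), array([ 0. , -0.4, -0.1]))
(510, 780, 3)
-1 1 -5 [307.8 216.4] [234.5 236.2]
-1 1 14 [308.  207.4] [233.5 235.1]
-1 -1 -5 [317.9 201.4] [268.9 236.8]
-1 -1 14 [318.3 192.7] [268.8 235.7]
1 1 -5 [275.5 210.5] [235.6 202.3]
1 1 14 [275.5 201.6] [234.7 200.4]
1 -1 -5 [287.1 196. ] [269.6 202.9]
1 -1 14 [287.2 187.4] [269.5 201.1]
```

View pics/c8.png

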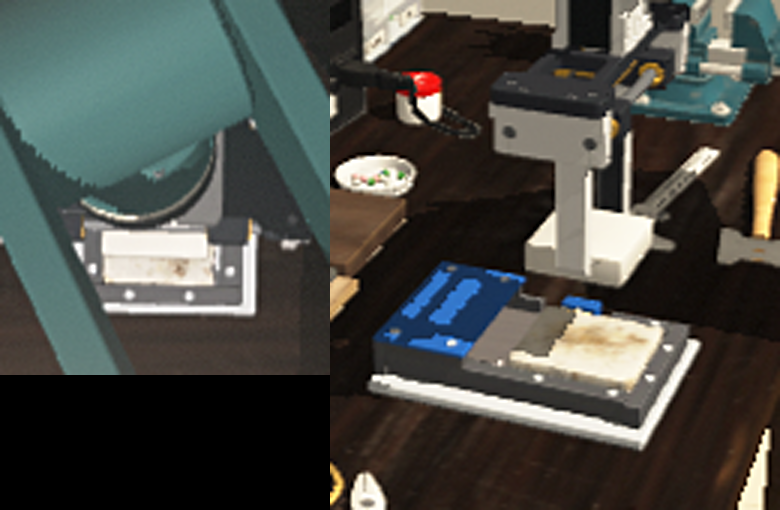

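The held block's corners match the prediction within about 1 px: the near-front bottom corner is at (620,286) against (623,289) predicted. The grasp is centred, so I'll lower it.

Request:
send_rows --rows '[{"dp": [-0.1,0.05,1.5],"dr": [0,-0.2,0]},{"dp": [-0.15,0.05,3],"dr": [0,-0.4,0]},{"dp": [-0.15,0.05,4.5],"dr": [0,-0.4,0]},{"dp": [-0.15,0.05,5.2],"dr": [0,-0.4,0]},{"dp": [-0.15,0.05,5.2],"dr": [0,-0.4,0]},{"dp": [-0.15,0.05,5.2],"dr": [0,-0.4,0]}]'

```text
time_s: 19.15
eef_pos: [0.4438, 0.2785, 0.0472]
orientation: [0.062, 3.138, 0.004]
contact_force: [-0.2, 0.0, -6.5]
width: 0.0636
grip_force: 35.0
```

Request:
send_rows --rows '[{"dp": [0,0,0.2],"dr": [0,0,0]},{"dp": [0,0,0.4],"dr": [0,0,0]},{"dp": [0,0,0.6],"dr": [0,0,0]},{"dp": [0,0,0.6],"dr": [0,0,0]},{"dp": [0,0,0.6],"dr": [0,0,0]}]'

```text
time_s: 19.65
eef_pos: [0.4432, 0.2786, 0.0406]
orientation: [0.061, 3.139, 0.003]
contact_force: [0.2, -0.3, -6.4]
width: 0.0636
grip_force: 35.0
```

```bash
python3 -c "
from h import *
s=bot.sense();print(s['contact_force'],s['eef_pos'],intray(s['eef_pos']),delta(tray(-47.5,0,35),PSI))"
```

```text
[ 0.21676225 -0.25988053 -6.38965696] [0.44322636 0.27855107 0.04055275] [-47.54425359   0.92663432  40.55274985] (array([-0.  , -0.09,  0.56]), array([ 0.1,  0.1, -0. ]))
```

Now lower it gently in small steps, watching the force (−6.4 N with the block hanging free).

Request:
send_rows --rows '[{"dp": [0,-0.05,0.1],"dr": [0,0,0]},{"dp": [0,-0.05,0.2],"dr": [0,0,0]},{"dp": [0,-0.05,0.3],"dr": [0,0,0]},{"dp": [0,-0.05,0.4],"dr": [0,0,0]},{"dp": [0,-0.05,0.4],"dr": [0,0,0]},{"dp": [0,-0.05,0.4],"dr": [0,0,0]}]'

```text
time_s: 20.25
eef_pos: [0.4432, 0.278, 0.0365]
orientation: [0.061, 3.139, 0.003]
contact_force: [-0.2, -0.5, -5.2]
width: 0.0637
grip_force: 35.0
```

Request:
send_rows --rows '[{"dp": [0,0,0.05],"dr": [0,0,0]},{"dp": [0,0,0.1],"dr": [0,0,0]},{"dp": [0,0,0.15],"dr": [0,0,0]},{"dp": [0,0,0.15],"dr": [0,0,0]},{"dp": [0,0,0.15],"dr": [0,0,0]}]'

```text
time_s: 20.75
eef_pos: [0.4434, 0.278, 0.0354]
orientation: [0.061, 3.139, 0.003]
contact_force: [-1.4, 0.1, -4.4]
width: 0.0637
grip_force: 35.0
```

Request:
send_rows --rows '[{"dp": [0,0,0.05],"dr": [0,0,0]},{"dp": [0,0,0.1],"dr": [0,0,0]},{"dp": [0,0,0.15],"dr": [0,0,0]},{"dp": [0,0,0.15],"dr": [0,0,0]},{"dp": [0,0,0.15],"dr": [0,0,0]}]'

```text
time_s: 21.25
eef_pos: [0.4436, 0.2781, 0.0343]
orientation: [0.061, 3.138, 0.003]
contact_force: [-2.9, -1.2, 4.6]
width: 0.0636
grip_force: 35.0
```

Request:
send_rows --rows '[{"dp": [0,0,0.05],"dr": [0,0,0]},{"dp": [0,0,0.1],"dr": [0,0,0]},{"dp": [0,0,0.1],"dr": [0,0,0]},{"dp": [0,0,0.1],"dr": [0,0,0]}]'

```text
time_s: 21.65
eef_pos: [0.4438, 0.278, 0.0331]
orientation: [0.061, 3.138, 0.003]
contact_force: [-3.1, -1.9, 4.7]
width: 0.0638
grip_force: 35.0
```

Request:
send_rows --rows '[{"dp": [0,0,-0.1],"dr": [0,0,0]},{"dp": [0,0,-0.15],"dr": [0,0,0]},{"dp": [0,0,-0.15],"dr": [0,0,0]}]'

```text
time_s: 21.95
eef_pos: [0.4438, 0.2781, 0.0334]
orientation: [0.061, 3.138, 0.003]
contact_force: [1.1, -0.4, -4.1]
width: 0.0637
grip_force: 35.0
```

Request:
send_rows --rows '[{"dp": [0,0,0],"dr": [0,0,0]},{"dp": [0,0,0],"dr": [0,0,0]},{"dp": [0,0,0],"dr": [0,0,0]},{"dp": [0,0,0],"dr": [0,0,0]}]' --fingers 0.6

```text
time_s: 22.35
eef_pos: [0.4434, 0.2783, 0.0344]
orientation: [0.061, 3.139, 0.004]
contact_force: [0.4, 0.7, 0.1]
width: 0.0751
grip_force: 0.0
```

Released. Now straight up and away.

Request:
send_rows --rows '[{"dp": [0,0,-0.5],"dr": [0,0,0]},{"dp": [0,0,-1.5],"dr": [0,0,0]},{"dp": [0,0,-3],"dr": [0,0,0]},{"dp": [0,0,-6],"dr": [0,0,0]},{"dp": [0,0,-10],"dr": [0,0,0]},{"dp": [0,0,-14],"dr": [0,0,0]},{"dp": [0,0,-14],"dr": [0,0,0]}]'

```text
time_s: 23.05
eef_pos: [0.4465, 0.2796, 0.1826]
orientation: [0.061, 3.126, 0.014]
contact_force: [0.6, 0.5, 1.1]
width: 0.0748
grip_force: 0.0
```

Request:
send_rows --rows '[{"dp": [-3,-8,0],"dr": [0,0,0]},{"dp": [-9,-18,0],"dr": [0,0,0]},{"dp": [-13,-26,0],"dr": [0,0,0]},{"dp": [-13,-32,0],"dr": [0,0,0]},{"dp": [-13,-32,0],"dr": [0,0,0]},{"dp": [-13,-32,0],"dr": [0,0,0]},{"dp": [-13,-32,0],"dr": [0,0,0]},{"dp": [-13,-32,0],"dr": [0,0,0]},{"dp": [-13,-32,0],"dr": [0,0,0]}]'

```text
time_s: 23.95
eef_pos: [0.5602, -0.0477, 0.1733]
orientation: [0.065, 3.14, 0.004]
contact_force: [0.3, 0.6, -0.7]
width: 0.0754
grip_force: 0.0
```

```bash
python3 -c "
from h import *
look(9,((150,265,212,297),(170,290,220,350)))
d=bot.get_image('top');g=cv2.cvtColor(d['frame'],cv2.COLOR_BGR2GRAY).astype(float)
for y in (-20,0,20):
    c=int(round(proj(d,tray(-85,y,30))[0])); print(c,g[200:252,c].astype(int))
print('tile front/rear, block front/rear rows',[proj(d,tray(x,0,z))[1].round(1) for x,z in ((-90,29),(-5,29),(-79.5,48),(-15.5,48))])
r=int(proj(d,tray(-40,0,48))[1]); print(r,g[r,228:280].astype(int),[proj(d,tray(-40,y,48))[0].round(1) for y in (32,-32)])
"
```

```text
(360, 645, 3)
263 [137 138 138 122 113 124 225 231 227 227 228 229 230 229 229 232 233 234
 234 235 236 236 238 237 237 238 238 239 241 242 243 244 244 244 246 246
 248 250 221 220 230 232 237 243 245 148 120 205 245 246 149 130]
253 [136 138 138 125 123 139 226 225 224 224 223 225 226 226 227 228 228 230
 230 232 232 232 234 235 235 236 237 238 240 240 241 242 243 244 244 244
 247 247 213 217 226 233 239 244 160 121 119 122 122 123 130 166]
243 [137 138 139 117 120 163 222 225 224 224 226 227 227 228 228 230 229 230
 230 232 232 233 234 235 235 236 238 239 240 241 241 240 241 242 243 244
 243 238 222 228 233 234 241 250 148 119 151 238 250 198 133 189]
tile front/rear, block front/rear rows [np.float64(244.4), np.float64(202.5), np.float64(238.2), np.float64(206.0)]
218 [175 115 112 114 114 114 112 109 234 232 234 232 232 230 232 230 230 231
 230 230 230 229 228 229 231 230 231 232 233 232 232 233 232 233 233 234
 235 234 235 237 236 188 235 239 161 214 221 220 221 233 237 159] [np.float64(236.9), np.float64(269.3)]
```

View pics/c9.png

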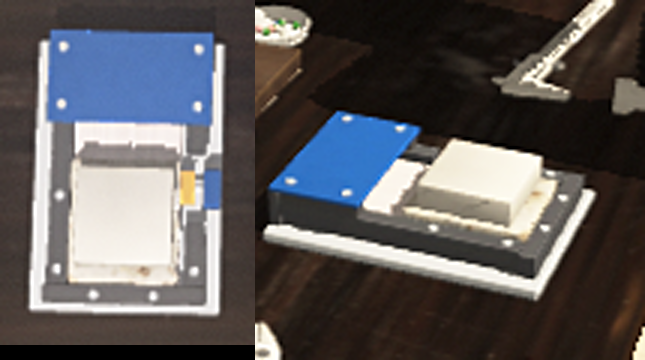

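The block lies flat on the tile. Its rows, about 205.7 to 238, match a centred position (206.0 to 238.2), and the tile front is still at the stop (row about 244.4). Handing in.

```bash
python3 -c "
from plant import bot
print(bot.close_job())"
```

```text
the job is handed in; nothing more can be done
None
```

I drew the tile out against the front stop, set the block flat on its middle and let go, then handed the job in at about 24 s; the images showed both in place, but no verdict came back.

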